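# Check that the valve on the light test spring moves freely

## Task

One of the four valves in the row on the cylinder head has been fitted with the slim light test spring and the small plain cap; the other three carry thick heavy springs. With closed fingertips press down lightly on the top of that small cap so that the valve opens about 8 mm, keep it open for about a second, then let it spring shut and withdraw. Do not pinch the cap or its spring, and do not touch the heavy springs, the head or the parts standing around.

Things in the scene. Friction and masses are not known exactly. Their poses are not given: they have to be found in the camera images.
- head: grey cast cylinder head on a clear fixture, one fixed piece. Origin on the bench under its centre. The row of four valves runs along its y axis at x = 0, y = -84, -28, 28 and 84 mm; z up. The deck they stand on is 155 mm above the bench, 125 mm (x) by 310 mm (y), with a rim 10 mm high on both long edges; the fixture's lower plate is 220 by 400 mm
- light_top (a point): centre of the top of the light-spring valve's cap, a plain flat steel disc 23 mm across, 6 mm thick; moves with the valve. Shut, it is 48 mm above the deck (203 mm above the bench), level with the heavy valves' stem ends. It can be at any of the four places in the row. The slim coil below, 21 mm across, sinks into its seat with the cap; do not pinch or push its side
- light_valve (a joint): how far the light valve is pressed down: 0 shut, 0.016 m at its hard stop. It starts to move at about 3 N, needs about 6 N at 8 mm and 9 N at the stop, and springs back by itself
- heavy_a: one of the three valves with a heavy production spring, fixed: thick steel coil and conical steel retainer 34 mm across (top rim 42 to 44 mm above the head's deck), stem end in the middle 48 mm above the deck. Origin at the middle of its foot, on the deck. Must not be touched
- heavy_b: one of the three valves with a heavy production spring, fixed: thick steel coil and conical steel retainer 34 mm across (top rim 42 to 44 mm above the head's deck), stem end in the middle 48 mm above the deck. Origin at the middle of its foot, on the deck. Must not be touched
- heavy_c: one of the three valves with a heavy production spring, fixed: thick steel coil and conical steel retainer 34 mm across (top rim 42 to 44 mm above the head's deck), stem end in the middle 48 mm above the deck. Origin at the middle of its foot, on the deck. Must not be touched
- guide: loose brass valve guide standing on the deck near its +y end, 18 mm across the foot, 34 mm high; origin under its foot
- socket: loose steel socket standing on the bench, 30 mm across, 65 mm high; origin under its foot
- poppet: loose spare valve standing on its 42 mm wide head on the bench, stem 8 mm thick, 105 mm high; origin under its head
- gauge: loose dial gauge on a black 60 x 50 mm foot and a steel post, about 225 mm high, with the 54 mm dial out to its +y side; origin under the foot, on the bench beside the head
Things that resemble listed ones, but are neither listed nor needed, are in the scene too. Several things have the shape of the gauge; the one meant has the colours described above. What is shaped like the socket but yellow is not meant.

How it is judged:
By the outcome, as a careful person would: the job done as asked, in the order asked, and still so for the second after the job is handed in, with the robot touching nothing.
It also fails if it takes over 32 s, if anything falls off the work surface, if the arm or the gripper's body presses on something with over 40 N, if the wrist force passes 120 N, or if a joint passes its speed limit or range.

## Robot

A 6-joint arm with a two-finger parallel gripper is mounted at the origin on the work surface. World frame = base frame: x ahead of the robot, y to its left, z up, the work surface at z = 0. Lengths are in m, angles in rad, forces in N, time in s.
With the tool pointing down it reaches from about 0.275 to 0.85 m from the base axis. Payload 5.2 kg.
Tool frame: the origin (TCP) lies midway between the tips of the shut fingers; the grasp point (between the pads) lies 19 mm behind it; z points along the fingers, y is the direction in which the jaws open and shut (so a half turn about z gives the same grasp; the last joint's range is limited). The gripper opens to 85 mm and grips with 20 to 120 N. Pads are 22 mm wide; open, the fingers measure 114 mm over their backs; the gripper's body (76 mm by 85 mm) begins 54 mm behind the grasp point. The pads swing forward as they close: fully open they stand 13 mm farther back than shut.
Start: joints at [1.08, 0.259, 1.535, -0, 1.348, -0.203], TCP at [0.156, 0.527, 0.231] pointing down, gripper open.
Joint ranges: [-3.14, 3.14], [-0.91, 2.08], [0.19, 2.58], [-1.22, 4.36], [0.22, 2.71], [-3.12, 3.12]. Speed limits (rad/s): [2.57, 2.57, 3.14, 3.14, 3.14, 3.14].

## Interface

Orientations are given as a unit quaternion [x, y, z, w].
In Python, from cell import env gives the robot as it stands. Calls block until the motion is done:
- env.move_to(position, orientation): joint-space move of the TCP to a pose.
- env.move_l(position, rot=None, max_speed=0.15): straight line of the TCP; rot=None keeps the orientation; max_speed is the mean speed in m/s.
- env.move_j(angles): joint-space move.
- env.move_gripper(opening, force=None): finger opening in m; force is the grip in N (None keeps the last); returns when the fingers have stopped.
- env.sleep(seconds).
- env.solve_ik(position, orientation): joint angles nearest the present ones, or None.
- env.snapshot(name): name is "side" or "top"; returns the picture (400x640x3 uint8, blue, green, red); there is no depth.
- env.calibration(name): a dict with "intrinsics" (3x3 intrinsics, pixels), "k1" (the pictures are not rectified: a ray, as slopes to the right and down, at radius r is drawn at 1 + k1 r^2 times it, then the intrinsics apply), "xyz" and "attitude" of the camera in the world. Camera axes: x right, y up, looking along -z (the intrinsics and any distortion apply to the point x, -y, -z); pixel columns grow to the right and rows downward; lengths in m; the calibration is good to about 2 mm. A picture is of the moment at which its call begins. calibration takes no time and is no camera call.
A pose or a line that the arm cannot do raises env.IKError and nothing moves.
- env.finish_job(): hands the job in, once; it reports no verdict.
Trained networks look in the newest picture that a camera, given by its name, has taken for a name from the list of things; names that differ only in an ending like _2 or _b are one class to them, and where a whole thing is asked for, a point or a joint stands for the part that bears it (a point fixed in the world has none). Each returns a list of dicts, best first, with "score" (0 to 1); they miss things now and then, are a little off and sometimes report something else, mostly with a low value. They report only what shows in the picture. A call takes as long as a camera call. They do not tell look-alikes from the thing itself.
- env.find_in(camera, name): "extent" ([centre column, centre row, width, height] in pixels, round what is visible of it).
- env.tip_of(camera, name): "location" ([column, row] in pixels: a listed point, or the origin of a listed thing).
Readings, each from a call of its own:
- env.current_clock(): time.
- env.current_joint_positions(): joint angles.
- env.current_joint_vel(): joint speeds.
- env.current_joint_torque(): joint torques, N m.
- env.current_tcp_pos(): TCP position.
- env.current_orientation(): TCP orientation.
- env.current_wrist_force(): force on the tool from outside, world axes, zero at the start.
- env.current_torque(): the same for the moment, N m.
- env.current_finger_gap(): finger opening in m.
Only numpy, scipy, OpenCV 4.12 (cv2) and the standard library are available. Lean on these libraries where they do the work, as an engineer would, in place of code of your own. Each camera call takes 0.05 s, during which the arm holds its last target.

## Working session

There is one attempt and no reset: what is moved stays moved. The work goes in short steps, each a Python script; the robot and the scene stay as the last script left them, time stands still between calls to the robot, and variables do not carry over. Pictures are saved under pics/ and viewed, and the job is handed in when it is done.

```bash
mkdir -p pics; ls
python3 - <<'E'
from cell import env
import cv2
for c in("side","top"):
    im=env.snapshot(c);cv2.imwrite(f"pics/{c}0.png",im)
    k=env.calibration(c);print(c,k)
    for n in("head","light_top"):
        print(n,[(round(d["score"],2),[round(float(v),1) for v in d["location"]]) for d in env.tip_of(c,n)])
    for n in ("light_top","heavy_a","gauge","guide"):
        print(n,[(round(d["score"],2),[round(float(v)) for v in d["extent"]]) for d in env.find_in(c,n)])
print(env.current_clock(),env.current_orientation(),env.current_tcp_pos())
E
```

```text
pics
side {'intrinsics': array([[512.23491411,   0.        , 315.44265854],
       [  0.        , 512.23491411, 199.93971946],
       [  0.        ,   0.        ,   1.        ]]), 'k1': -0.029772471649209126, 'xyz': array([-0.0291501 , -0.75407249,  0.71651701]), 'attitude': array([ 0.47515356, -0.14278239, -0.2611492 ,  0.82803586])}
head []
light_top [(0.57, [340.0, 186.1])]
light_top [(0.66, [343, 200, 9, 25])]
heavy_a [(0.71, [331, 175, 18, 18]), (0.7, [337, 187, 21, 22]), (0.58, [330, 162, 11, 22])]
gauge [(0.77, [316, 138, 13, 44]), (0.69, [250, 150, 27, 85])]
guide [(0.47, [338, 156, 3, 14])]
top {'intrinsics': array([[396.04269414,   0.        , 317.82076309],
       [  0.        , 396.04269414, 198.82921841],
       [  0.        ,   0.        ,   1.        ]]), 'k1': -0.023117230857439164, 'xyz': array([0.40510943, 0.06835406, 1.17046134]), 'attitude': array([-0.04706544,  0.05288972,  0.71075482, -0.69986792])}
head [(0.76, [321.1, 201.6])]
light_top [(0.6, [354.3, 202.8])]
light_top [(0.44, [354, 204, 10, 7])]
heavy_a [(0.56, [312, 183, 12, 21]), (0.47, [332, 195, 15, 18])]
gauge [(0.77, [182, 202, 60, 44]), (0.61, [218, 151, 55, 47])]
guide []
0.7 [1.43391715e-01 9.89666012e-01 2.59675317e-05 2.55599300e-05] [0.15611042 0.52741392 0.23132475]
```

Run:
```python
import cv2
for c,(x0,y0,x1,y1) in dict(side=(240,90,440,240),top=(240,120,440,270)).items():
    im=cv2.imread(f"pics/{c}0.png")
    cv2.imwrite(f"pics/{c}0c.png",cv2.resize(im[y0:y1,x0:x1],None,fx=4,fy=4,interpolation=cv2.INTER_CUBIC))
```

```text
(no output)
```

View pics/side0.png

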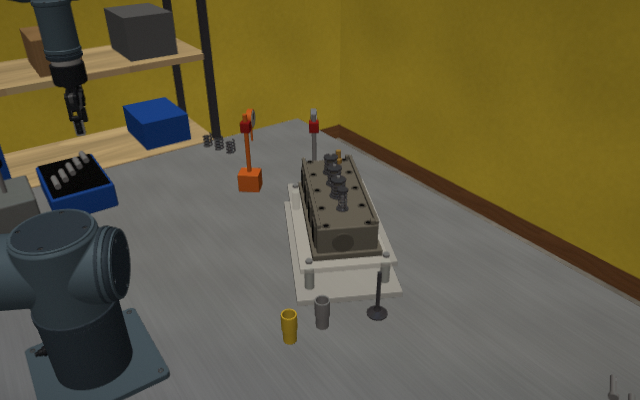

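View pics/top0.png

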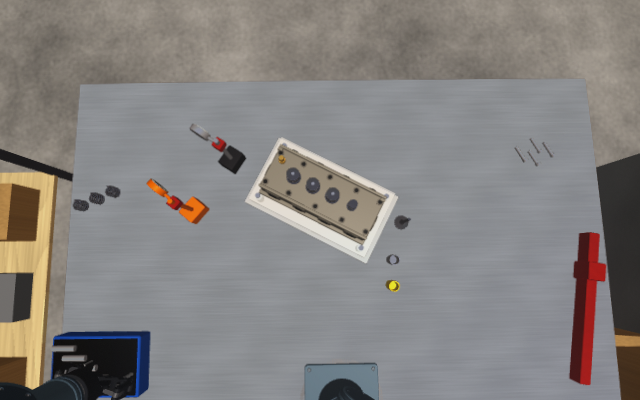

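```bash
ls pics
```

```text
side0.png
side0c.png
top0.png
top0c.png
```

View pics/side0c.png

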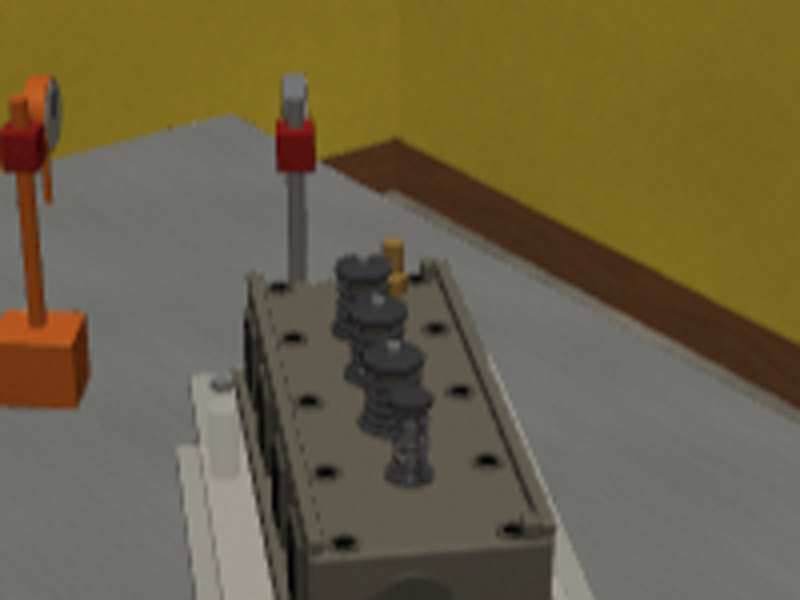

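View pics/top0c.png

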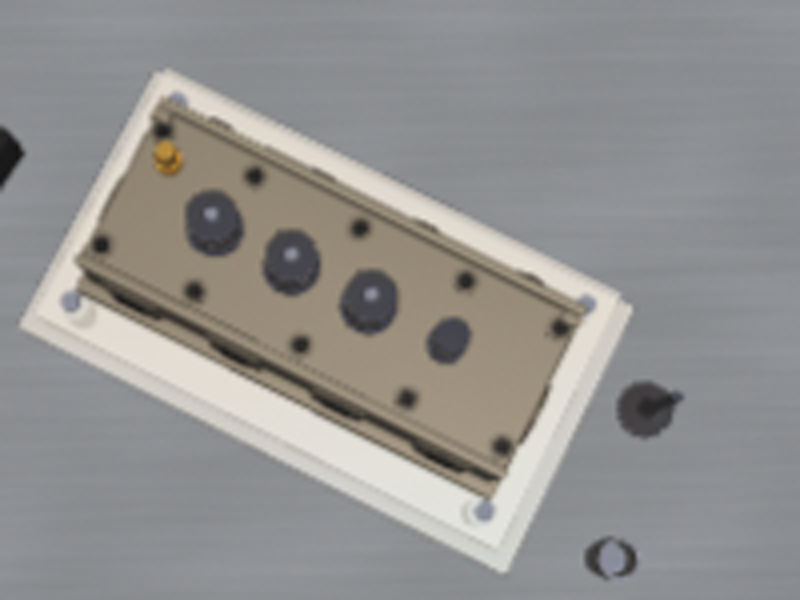

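In the top picture, four caps could be taken for the light one. Three have wide retainers with bright stem ends, at (293,174), (313,184) and (333,194). The fourth is a small plain disc at (353,204), which is at (343,189) in the side picture, on a slim coil. That fourth one, at the −y end, fits the description, so I'll check it in close crops and locate it.

```bash
cat > h.py <<'E'
import numpy as np,cv2
from scipy.spatial.transform import Rotation as R
def ray(k,uv):
    K=k["intrinsics"];d=np.array([(uv[0]-K[0,2])/K[0,0],(uv[1]-K[1,2])/K[1,1]])
    p=cv2.undistortPoints(np.array([[uv]],float),K,np.array([k["k1"],0,0,0.]))[0,0]
    v=R.from_quat(k["attitude"]).apply([p[0],-p[1],-1]);return k["xyz"],v
def onz(k,uv,z):
    o,v=ray(k,uv);return o+v*(z-o[2])/v[2]
def proj(k,P):
    q=R.from_quat(k["attitude"]).inv().apply(np.array(P)-k["xyz"]);q=q*[1,-1,-1]
    return cv2.projectPoints(q[None],np.zeros(3),np.zeros(3),k["intrinsics"],np.array([k["k1"],0,0,0.]))[0][0,0]
E
python3 - <<'E'
from cell import env
from h import *
t=env.calibration("top");s=env.calibration("side")
for n,uv in dict(h1=(240+212/4,120+214/4),h2=(240+291/4,120+254/4),h3=(240+372/4,120+294/4),light=(240+452/4,120+337/4),net=(354.3,202.8)).items():
    print(n,onz(t,uv,.203).round(4))
for n,uv in dict(h2=(240+378/4,90+300/4),h3=(240+394/4,90+346/4),light=(240+411/4,90+397/4),net=(340,186.1)).items():
    print('s',n,onz(s,uv,.203).round(4))
for c,(x,y) in dict(side=(343,195),top=(350,202)).items():
    im=cv2.imread(f"pics/{c}0.png")
    cv2.imwrite(f"pics/{c}0d.png",cv2.resize(im[y-20:y+20,x-25:x+25],None,fx=14,fy=14,interpolation=cv2.INTER_CUBIC))
E
```

```text
h1 [0.6075 0.12   0.203 ]
h2 [0.5814 0.0712 0.203 ]
h3 [0.5556 0.0215 0.203 ]
light [ 0.5281 -0.0272  0.203 ]
net [ 0.5316 -0.0305  0.203 ]
s h2 [0.5828 0.0679 0.203 ]
s h3 [0.5572 0.0188 0.203 ]
s light [ 0.5308 -0.0308  0.203 ]
s net [ 0.5343 -0.0169  0.203 ]
```

View pics/side0d.png

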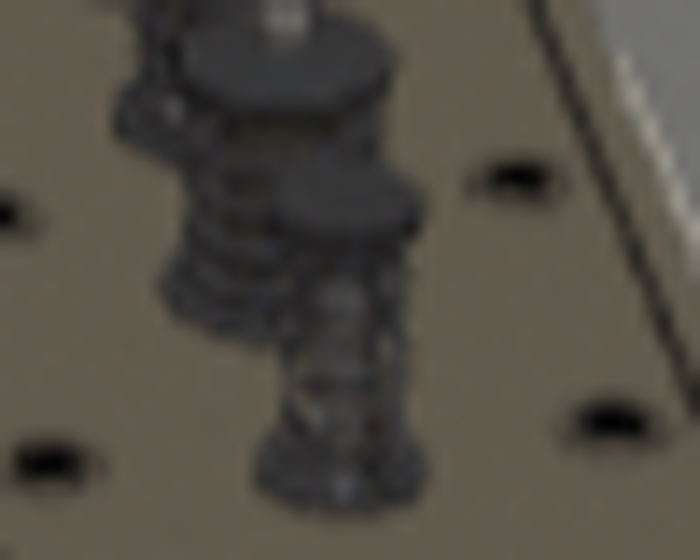

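View pics/top0d.png

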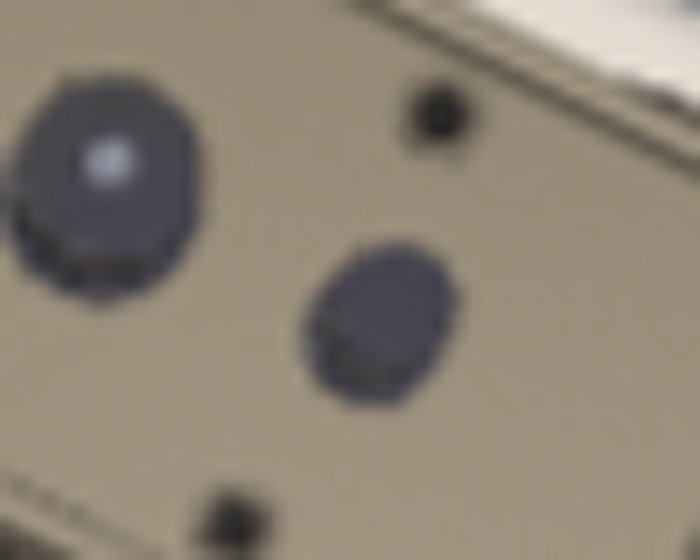

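The crops confirm it: the small plain cap with no stem end, on the slim coil, is centred at top (353,204) and side (343,189). Both cameras and the row spacing agree on about (0.530, −0.029). I'll close the fingers, raise the arm and go above it.

Run:
```python
from cell import env
from h import *
env.move_gripper(0.0,20)
p=env.current_tcp_pos();print(env.current_finger_gap(),p)
env.move_l([p[0],p[1],.34])
y=np.array([.885,-.466,0]);y/=np.linalg.norm(y);z=np.array([0,0,-1.])
best=None;q0=env.current_joint_positions()
for sg in(1,-1):
    Y=sg*y;q=R.from_matrix(np.c_[np.cross(Y,z),Y,z]).as_quat()
    j=env.solve_ik([.530,-.029,.32],q);print(sg,q,j)
    if j is not None:
        d=abs(np.array(j)-q0).max()
        if best is None or d<best[0]:best=(d,q)
np.save("q.npy",best[1])
env.move_to([.530,-.029,.32],best[1])
env.move_l([.530,-.029,.240])
print(env.current_tcp_pos(),env.current_wrist_force(),env.current_clock())
for c in("side","top"):
    im=env.snapshot(c);k=env.calibration(c);uv=proj(k,env.current_tcp_pos());print(c,uv)
    x,y=uv.astype(int);cv2.imwrite(f"pics/{c}1.png",cv2.resize(im[y-50:y+50,x-65:x+65],None,fx=6,fy=6,interpolation=cv2.INTER_CUBIC))
print(env.current_clock())
```

```text
0.00030859038213498275 [0.15608131 0.5273955  0.23130837]
1 [0.85612828 0.51676336 0.         0.        ] [-2.64953324e-01  1.79222576e-01  1.42249926e+00 -4.44089210e-16
  1.53987082e+00  2.19710869e-01]
-1 [-0.51676336  0.85612828  0.          0.        ] [-2.64953324e-01  1.79222576e-01  1.42249926e+00 -4.44089210e-16
  1.53987082e+00 -2.92188179e+00]
[ 0.53047501 -0.0288247   0.24074597] [0.76160922 0.04425586 1.19821896] 5.4083
side [342.4606471  172.32377355]
top [355.28181411 200.99293715]
5.5083
```

View pics/side1.png

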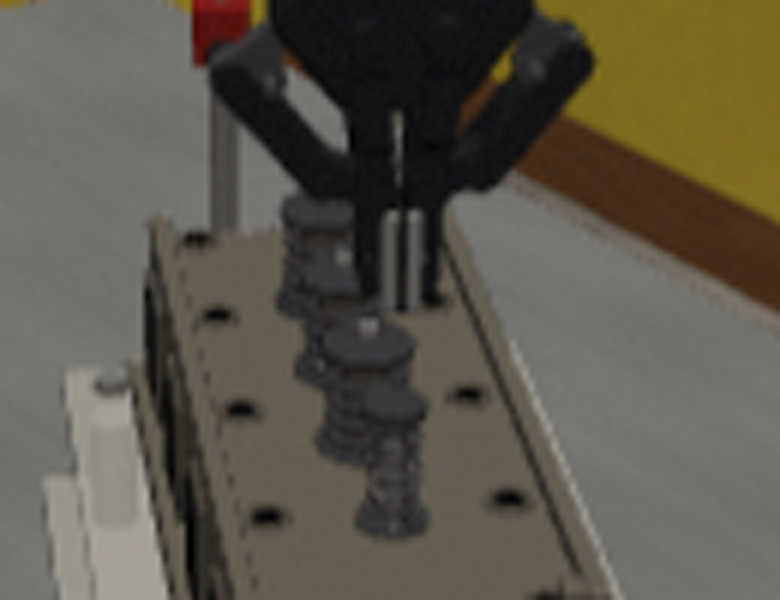

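View pics/top1.png

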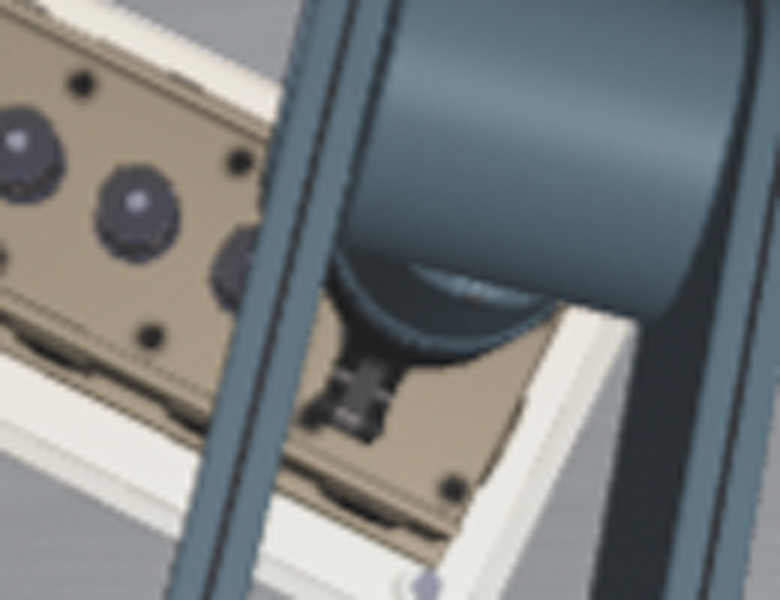

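Run:
```python
from cell import env
from h import *
s=env.calibration("side");P=np.array([.5305,-.0288,.2407])
f=np.array([-.466,-.885,0])*.011
print("front tip edge",proj(s,P+f),"seen",277+400/6-.5,122+308/6-.5)
print("target .203",proj(s,[.5305,-.0288,.203]),"seen cap",277+393/6-.5,122+402/6-.5)
```

```text
front tip edge [343.21264332 175.07214092] seen 343.1666666666667 172.83333333333334
target .203 [342.03222677 188.9094719 ] seen cap 342.0 188.5
```

The fingertips line up with the cap to within a pixel in the side view. I'll descend in small steps while watching the force.

Run:
```python
from cell import env
from h import *
x,y=.530,-.029
env.move_l([x,y,.212],max_speed=.06); env.sleep(.2)
b=np.mean([env.current_wrist_force() for _ in range(5)],axis=0);print("bias",b,env.current_tcp_pos())
z=.212;c=None
while z>.194:
    z-=.001;env.move_l([x,y,z],max_speed=.02);env.sleep(.05)
    f=env.current_wrist_force()-b;a=env.current_tcp_pos()[2];print(round(z,4),round(a,5),f.round(2),round(env.current_clock(),2))
    if f[2]>4.2:break
    if f[2]>2 and z<.2005: break
```

```text
bias [-0.06985574  0.09425539  0.14643235] [ 0.53023893 -0.02905295  0.2123667 ]
0.211 0.21105 [-1.22 -0.3   0.37] 6.62
0.21 0.20995 [ 0.03 -0.1   0.97] 6.92
0.209 0.20893 [ 0.37  0.09 -0.31] 7.22
0.208 0.20795 [-0.38  0.06 -0.02] 7.53
0.207 0.20697 [ 0.14  0.98 -0.4 ] 7.83
0.206 0.20595 [-0.62  0.17 -0.71] 8.12
0.205 0.20496 [ 1.65 -1.04 -0.03] 8.43
0.204 0.20396 [ 0.19 -0.52 -0.18] 8.72
0.203 0.20311 [-0.19  0.2  -0.02] 9.03
0.202 0.20225 [ 0.85 -0.09  3.15] 9.32
0.201 0.20108 [ 0.25 -0.06  3.31] 9.62
0.2 0.20004 [ 0.68 -0.05  4.26] 9.93
```

Contact came at z≈0.203 with about 3 N, as specified. Next I go to 8 mm (z=0.195), hold, and release.

Run:
```python
from cell import env
from h import *
x,y=.530,-.029
env.move_l([x,y,.195],max_speed=.02)
t=env.current_clock()
im=env.snapshot("side");k=env.calibration("side")
u,v=proj(k,[x,y,.195]).astype(int)
cv2.imwrite("pics/side2.png",cv2.resize(im[v-50:v+50,u-65:u+65],None,fx=6,fy=6,interpolation=cv2.INTER_CUBIC))
fs=[]
while env.current_clock()-t<1.1:
    env.sleep(.1);fs.append(env.current_wrist_force()[2])
print(np.mean(fs),np.std(fs),env.current_tcp_pos(),env.current_clock()-t)
env.move_l([x,y,.215],max_speed=.04)
env.move_l([x,y,.34],max_speed=.15)
print(env.current_wrist_force(),env.current_clock())
```

```text
5.525369777420301 0.6902244549775419 [ 0.53012069 -0.02905028  0.19517301] 1.1500000000000004
[-0.3303504  -0.29697414 -0.91241799] 13.1083
```

View pics/side2.png

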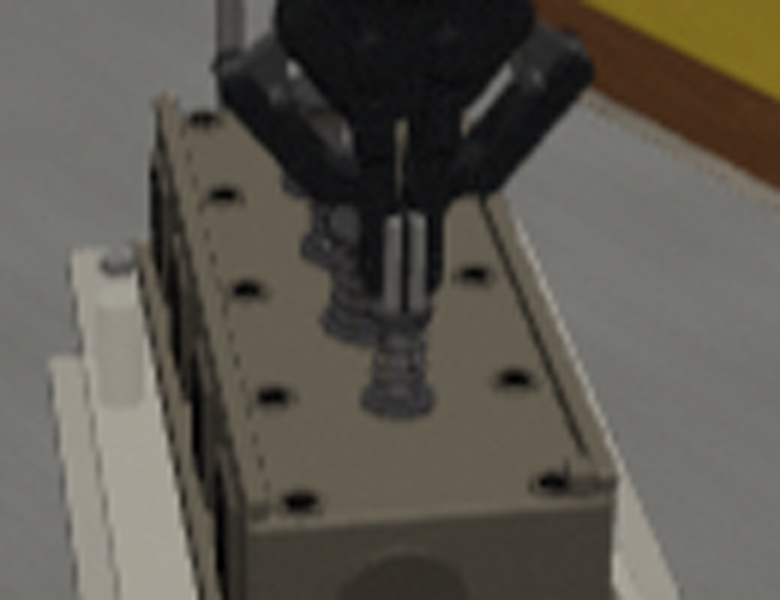

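The shut fingertips sit centred on the small cap at crop (402,312), with the coil sunk below and nothing else touched. I'll check that the valve has sprung back.

Run:
```python
from cell import env
from h import *
im=env.snapshot("side");a=cv2.imread("pics/side0.png")
s=(slice(150,225),slice(290,390))
cv2.imwrite("pics/side3.png",cv2.resize(np.hstack([a[s],im[s]]),None,fx=4,fy=4,interpolation=cv2.INTER_CUBIC))
print(env.current_clock())
```

```text
13.1583
```

View pics/side3.png

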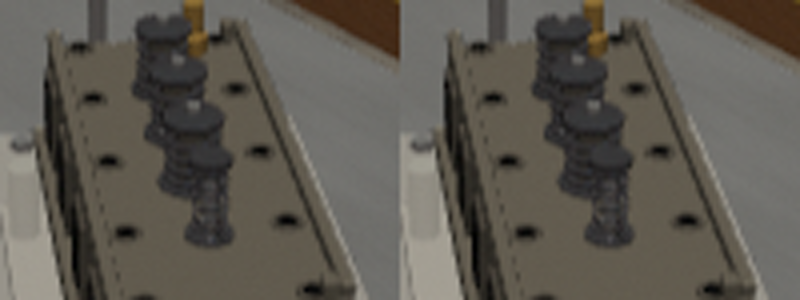

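Before (cap at crop (211,157)) and after (611,157) look the same: the valve is shut, and the guide and the heavy valves haven't moved.

```bash
python3 -c "
from cell import env
env.finish_job();print(env.current_clock())"
```

```text
the job is handed in; nothing more can be done
the job is handed in; nothing more can be done
```

The light-spring valve was opened about 8 mm, held open for about 1.15 s and let spring shut. The arm then withdrew and the job was handed in, at about 13 s of the 32 s allowed.

- **Which valve:** it was the one at the row's −y end, with the small plain cap and no stem end, at about (0.530, −0.029). Both cameras and the row spacing agreed to within about 2 mm.
- **Press:** the closed fingertips met the cap at z ≈ 0.203 with about 3 N. They pressed to z = 0.195 and read about 5.5 N there, against the roughly 6 N expected at 8 mm.
- **After release:** the side picture shows the cap back at its starting height, and the heavy valves and the guide where they were. The wrist force was back to about 1 N, which is the noise level, with the tool at z = 0.34.
- **Disagreements:** the network's side-view point for the cap was about 14 mm off, so I discarded it and used the cap centres I measured in the pictures. The fingertip's row in the side view was about 2 px from where the calibration put it.

I did not take a top picture after release, and the bench items around the head were not checked again.

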